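Square a circuit board into the corner of its nest and close the keeper

ROBOT

A 6-joint arm with a two-finger parallel gripper is mounted at the origin on a cart in front of the work surface, level with it; the furniture and walls round the work are solid. World frame = base frame: x ahead of the robot, y to its left, z up, the work surface at z = 0. Lengths are in m, angles in rad, forces in N, time in s.
With the tool pointing down it reaches from about 0.2 to 0.875 m from the base axis. Payload 3.4 kg.
Tool frame: the origin (TCP) lies between the finger pads; the fingertips stand 25 mm ahead of it and the grasp point (between the pads) lies 6 mm ahead of it (r.nose_length is the z of the fingertips in the tool frame, in m); z points along the fingers, x is the direction in which the jaws open and shut, and the axes are right-handed (so a half turn about z gives the same grasp; the last joint's range is limited). The gripper opens to 94 mm and grips with 3 to 60 N. Pads are 16 mm wide; open, the fingers measure 119 mm over their backs; the gripper's body (75 mm by 177 mm) begins 78 mm behind the grasp point.
Start: joints at [-1.311, 0.276, 1.505, -0, 1.361, -0.121], TCP at [0.214, -0.534, 0.23] pointing down, gripper open.
Joint ranges: [-2.89, 2.89], [-0.75, 2.08], [0.22, 2.7], [-1.18, 4.32], [0.11, 2.71], [-2.7, 2.7]. Speed limits (rad/s): [2.57, 2.57, 3.14, 3.14, 3.14, 3.14].

INTERFACE

Orientations are given as a unit quaternion [w, x, y, z].
In Python, from plant import r, gripper_to, inverse_kinematics, vision, models, telemetry gives the robot as it stands. Calls block until the motion is done:
- r.move_to(position, orientation): joint-space move of the TCP to a pose.
- r.move_l(position, rot=None, vel=0.15, guard=None): straight line of the TCP; rot=None keeps the orientation; vel is the mean speed in m/s. With guard (N) it stops when the force on the tool has changed by that much, and returns True; else False.
- r.movej(angles): joint-space move.
- gripper_to(opening, f_grip=None): finger opening in m; f_grip is the grip in N (None keeps the last); returns when the fingers have stopped.
- r.hold(seconds).
- inverse_kinematics(position, orientation): joint angles nearest the present ones, or None.
- vision.snapshot(name): name is "scene" or "side" or "wrist"; returns the picture (480x640x3 uint8, red, green, blue); there is no depth.
- vision.get_calibration(name): a dict with "fx", "fy", "cx", "cy" (pixels), "position" and "orientation" of the camera in the world. Camera axes: x right, y down, z forward; pixel columns grow to the right and rows downward; lengths in m; the calibration is good to about 2 mm. A picture is of the moment at which its call begins: read the wrist's pose just before it. get_calibration takes no time and is no camera call; for the wrist camera it gives the pose at the moment of the call.
A pose or a line that the arm cannot do raises r.PlanningError and nothing moves.
- r.sign_off(): hands the job in, once; it reports no verdict.
Trained networks look in the newest picture that a camera, given by its name, has taken for a name from the list of things; names that differ only in an ending like _2 or _b are one class to them, and where a whole thing is asked for, a point or a joint stands for the part that bears it (a point fixed in the world has none). Each returns a list of dicts, best first, with "score" (0 to 1); they miss things now and then, are a little off and sometimes report something else, mostly with a low value. They report only what shows in the picture. A call takes as long as a camera call. They do not tell look-alikes from the thing itself.
- models.boxes_of(thing, camera): "at" ([x, y, z] in m, in world coordinates, good to about 4 mm: the middle of the surface that is visible of it).
- models.regions_of(thing, camera): "pixels" (480x640 bool, what is visible of it).
- models.mark_of(thing, camera): "at" ([x, y, z] in m, in world coordinates, good to about 4 mm: a listed point, or the origin of a listed thing).
Readings, each from a call of its own:
- telemetry.current_t(): time.
- telemetry.current_joints(): joint angles.
- telemetry.current_dq(): joint speeds.
- telemetry.current_joint_efforts(): joint torques, N m.
- telemetry.current_ee_pos(): TCP position.
- telemetry.current_tool_rot(): TCP orientation.
- telemetry.current_wrist_force(): force on the tool from outside, world axes, zero at the start.
- telemetry.current_torque(): the same for the moment, N m.
- telemetry.current_opening(): finger opening in m.
Only numpy, scipy, OpenCV 4.12 (cv2) and the standard library are available. Lean on these libraries where they do the work, as an engineer would, in place of code of your own. Each camera call takes 0.05 s, during which the arm holds its last target.

TASK

Without lifting it, slide the green circuit board across the pale aluminium nest into the corner, so that it lies flush against both dark fences. Once it is there, swing the red keeper arm by its black knob over the board, fully home to its stop, and leave the board still flush in the corner. Do not disturb the gauge, the orange block or the side cutters.

Things in the scene. Friction and masses are not known exactly. Their poses are not given: they have to be found in the camera images.
- board_center (a point): Centre (half-way up) of a loose green circuit board in a black carrier: a flat plate 70 mm (its x) by 100 mm (its y) by 10 mm thick, 0.1 to 0.2 kg; low components rise 3 mm above its top. It lies on the nest's deck, turned up to 0.3 rad from square, 25 to 60 mm from its seat along x and y. Seated: long edge on the far fence, right short edge on the right fence, axes parallel to nest_corner's.
- nest_corner (a point): Inner corner of the nest's fences, at the deck's upper face, 12 mm above the bench. Axes are the nest's: the far fence's face is the plane x = 0 (fence on the +x side), the right fence's face is the plane y = 0 (fence on the -y side). The deck stretches towards -x and +y from here. With the board seated, its centre is at x = -35, y = +50, z = +5 mm in this frame.
- nest: The nest: pale aluminium deck 190 x 200 mm fixed to the bench (place and yaw vary), two dark steel fences 14 mm high. In the frame of nest_corner the deck covers x -144 to +46, y -20 to +180 mm; the far fence is 12 mm thick, y -15 to +163; the right fence 13 mm thick, x -130 to +12. Origin: underside, 55 mm in -x and 80 mm in +y from nest_corner, same axes.
- keeper (a joint): Angle of the red keeper arm about its upright pivot behind the far fence: 0 = swung back, 1.745 rad = home at its stop, pointing along the nest's -x over the seated board. Grows anticlockwise seen from above; starts at 0 to 0.3. Friction under 1 N at the knob; it stays where left. Flat bar, 30 to 38 mm above the bench; passes clear above fences and board.
- keeper_hinge (a point): Point on the keeper arm's vertical pivot axis, 38 mm above the bench. It lies at x = +27, y = +65 mm in the frame of nest_corner.
- keeper_knob (a point): Middle of the grip of the upright black knob on the free end of the keeper arm, 90 mm from the pivot axis and 52 mm above the bench: 22 mm across, its top 66 mm and its foot 38 mm above the bench. It does not turn on the arm.
- dial_gauge: Bystander: grey round dial gauge with a short stem, 107x60x22 mm, lying on the bench beyond and left of the nest; origin at the centre of its underside.
- block_orange: Bystander: orange fixture block, 30x40x22 mm, on the bench near the robot; origin at the centre of its underside.
- side_cutters: Bystander: red-handled side cutters, 37x118x11 mm, lying on the bench to the right; origin at the centre of its underside.
- board: The same circuit board; origin at the centre of its underside, axes as board_center.
Mind the look-alikes: they are no part of the job. What is meant by the board is not yellow, and is the larger of those in its own colour.

How it is judged:
By the outcome, as a careful person would: the job done as asked, in the order asked, and still so for the second after the job is handed in, with the robot touching nothing.
It also fails if it takes over 72 s, if anything falls off the work surface, if the arm or the gripper's body presses on something with over 40 N, if the wrist force passes 120 N, or if a joint passes its speed limit or range.

## Working session

There is one attempt and no reset: what is moved stays moved. The work goes in short steps, each a Python script; the robot and the scene stay as the last script left them, time stands still between calls to the robot, and variables do not carry over. Pictures are saved under pics/ and viewed, and the job is handed in when it is done.

```bash
ls; mkdir -p pics; python3 - <<'E'
from plant import r, gripper_to, inverse_kinematics, vision, models, telemetry
import cv2
print(telemetry.current_t(), r.nose_length, telemetry.current_ee_pos(), telemetry.current_tool_rot())
for c in ["scene","side","wrist"]:
    im=vision.snapshot(c); cv2.imwrite(f"pics/{c}0.png",im[:,:,::-1]); print(c,vision.get_calibration(c))
    for t in ["board_center","nest_corner","keeper_knob","keeper_hinge","nest","dial_gauge","block_orange","side_cutters"]:
        print(t,[(round(d["score"],2),[round(float(v),4) for v in d["at"]]) for d in models.mark_of(t,c)][:3])
print(telemetry.current_t())
E
```

```text
pics
0.0 0.025 [ 0.21356314 -0.53330766  0.22962901] [-5.91012244e-04  8.28142690e-01 -5.60516631e-01 -6.64890603e-04]
scene {'fx': 480.41389806365845, 'fy': 480.41389806365845, 'cx': 319.19273705807495, 'cy': 233.9577360939669, 'position': array([0.28454659, 0.45955007, 0.84979933]), 'orientation': array([ 0.07530158, -0.228189  ,  0.9177799 , -0.3161321 ])}
board_center [(0.95, [0.778, -0.1488, 0.0067]), (0.79, [0.5611, -0.1046, 0.018])]
nest_corner [(0.74, [0.6552, -0.2001, 0.0154])]
keeper_knob [(0.74, [0.65, -0.048, 0.0522])]
keeper_hinge [(0.63, [0.6634, -0.1318, 0.0382])]
nest [(0.94, [0.5899, -0.1351, -0.0005])]
dial_gauge [(0.97, [0.7391, 0.1377, -0.0024])]
block_orange [(0.61, [0.3787, -0.1643, -0.0001])]
side_cutters [(0.82, [0.3705, -0.321, 0.003])]
side {'fx': 575.2556132650591, 'fy': 575.2556132650591, 'cx': 319.25259032644584, 'cy': 233.72221692949012, 'position': array([0.12358512, 0.6653819 , 0.8401902 ]), 'orientation': array([ 0.11116902, -0.23146913,  0.87702737, -0.40606216])}
board_center [(0.96, [0.7713, -0.1412, 0.0046]), (0.8, [0.8128, -0.273, 0.0043]), (0.72, [0.5649, -0.1008, 0.0157])]
nest_corner []
keeper_knob [(0.61, [0.6501, -0.0463, 0.0513])]
keeper_hinge [(0.66, [0.6696, -0.1303, 0.0389])]
nest [(0.74, [0.5872, -0.1291, 0.0038])]
dial_gauge []
block_orange [(0.74, [0.3798, -0.1699, 0.0017])]
side_cutters [(0.82, [0.3697, -0.3267, -0.0022])]
wrist {'fx': 377.79161589638227, 'fy': 377.79161589638227, 'cx': 321.98568621284045, 'cy': 241.3727016251132, 'position': array([ 0.28532438, -0.5051123 ,  0.38439391]), 'orientation': array([ 0.11162814,  0.82068488, -0.55538392, -0.0745935 ])}
board_center []
nest_corner []
keeper_knob []
keeper_hinge []
nest []
dial_gauge []
block_orange []
side_cutters []
1.35
```

View pics/scene0.png

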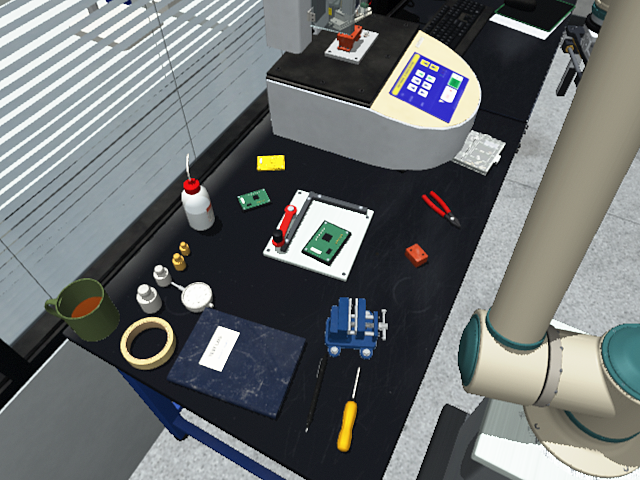

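View pics/side0.png

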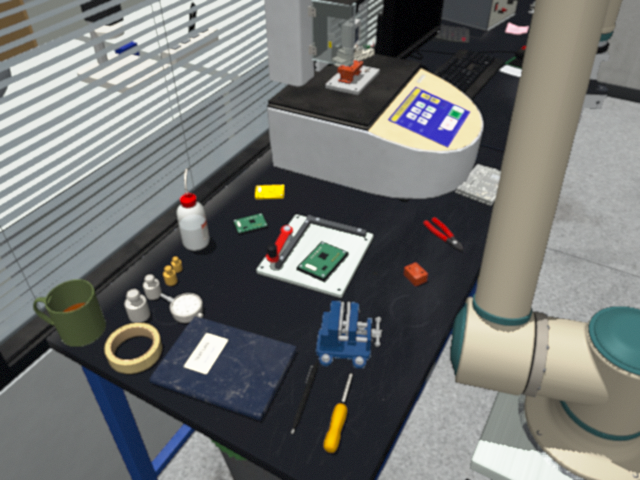

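The board candidates in the scene view are the large green board on the nest at (327,242), the small green one at (254,199) and the yellow one at (270,163). I choose (327,242): it isn't yellow, it's the larger green one, and it lies on the nest. Next I'll get a close look with the wrist camera.

```bash
cat > h.py <<'E'
from plant import r, gripper_to, inverse_kinematics, vision, models, telemetry
import numpy as np, cv2
from scipy.spatial.transform import Rotation as R
def q2R(q): return R.from_quat([q[1],q[2],q[3],q[0]]).as_matrix()
def down(yaw): # tool z down, tool x at world heading yaw
    x=np.array([np.cos(yaw),np.sin(yaw),0]); z=np.array([0,0,-1.]); y=np.cross(z,x)
    q=R.from_matrix(np.stack([x,y,z],1)).as_quat(); return np.array([q[3],q[0],q[1],q[2]])
def ray(cal,uv,z):
    M=q2R(cal["orientation"]); uv=np.atleast_2d(uv).astype(float)
    d=np.c_[(uv[:,0]-cal["cx"])/cal["fx"],(uv[:,1]-cal["cy"])/cal["fy"],np.ones(len(uv))]@M.T
    p=np.asarray(cal["position"]); return p+d*((z-p[2])/d[:,2])[:,None]
def proj(cal,P):
    c=(np.atleast_2d(P)-cal["position"])@q2R(cal["orientation"])
    return np.c_[c[:,0]/c[:,2]*cal["fx"]+cal["cx"],c[:,1]/c[:,2]*cal["fy"]+cal["cy"]]
def snap(c,n):
    cal=vision.get_calibration(c); im=vision.snapshot(c); cv2.imwrite(f"pics/{n}.png",im[:,:,::-1]); return im,cal
E
python3 - <<'E'
from h import *
M=q2R(telemetry.current_tool_rot()); c=vision.get_calibration("wrist")
off=M.T@(c["position"]-telemetry.current_ee_pos()); print("cam off tool",off, "look",M.T@q2R(c["orientation"])[:,2])
print("yaw",np.arctan2(M[1,0],M[0,0]))
# joint options for yaw
yaws=[]
for y in np.arange(-3.1,3.2,0.4):
    for name,p in (("nest",[0.56,-0.10,0.2]),("knob",[0.65,-0.047,0.1])):
        j=inverse_kinematics(p,down(y)); print(name,round(y,2),None if j is None else np.round(j,2)[[0,5]])
E
```

```text
cam off tool [-3.12204793e-05 -7.71575198e-02 -1.53863199e-01] look [0.00143327 0.26606025 0.96395534]
yaw -1.190016284345439
nest -3.1 None
knob -3.1 None
nest -2.7 [-0.3  2.4]
knob -2.7 [-0.18  2.52]
nest -2.3 [-0.3  2. ]
knob -2.3 [-0.18  2.12]
nest -1.9 [-0.3  1.6]
knob -1.9 [-0.18  1.72]
nest -1.5 [-0.3  1.2]
knob -1.5 [-0.18  1.32]
nest -1.1 [-0.3  0.8]
knob -1.1 [-0.18  0.92]
nest -0.7 [-0.3  0.4]
knob -0.7 [-0.18  0.52]
nest -0.3 [-0.3  0. ]
knob -0.3 [-0.18  0.12]
nest 0.1 [-0.3 -0.4]
knob 0.1 [-0.18 -0.28]
nest 0.5 [-0.3 -0.8]
knob 0.5 [-0.18 -0.68]
nest 0.9 [-0.3 -1.2]
knob 0.9 [-0.18 -1.08]
nest 1.3 [-0.3 -1.6]
knob 1.3 [-0.18 -1.48]
nest 1.7 [-0.3 -2. ]
knob 1.7 [-0.18 -1.88]
nest 2.1 [-0.3 -2.4]
knob 2.1 [-0.18 -2.28]
nest 2.5 None
knob 2.5 [-0.18 -2.68]
nest 2.9 None
knob 2.9 None
```

```bash
python3 - <<'E'
from h import *
cal=vision.get_calibration("scene")
print(ray(cal,[[273,128],[375,160],[430,165],[470,140],[480,110],[456,155],[416,254],[440,208]],0.0).round(3))
E
```

```text
[[ 0.869 -0.391  0.   ]
 [ 0.575 -0.407  0.   ]
 [ 0.445 -0.456 -0.   ]
 [ 0.383 -0.596  0.   ]
 [ 0.396 -0.733  0.   ]
 [ 0.398 -0.523  0.   ]
 [ 0.377 -0.179  0.   ]
 [ 0.375 -0.33  -0.   ]]
```

View pics/wrist0.png

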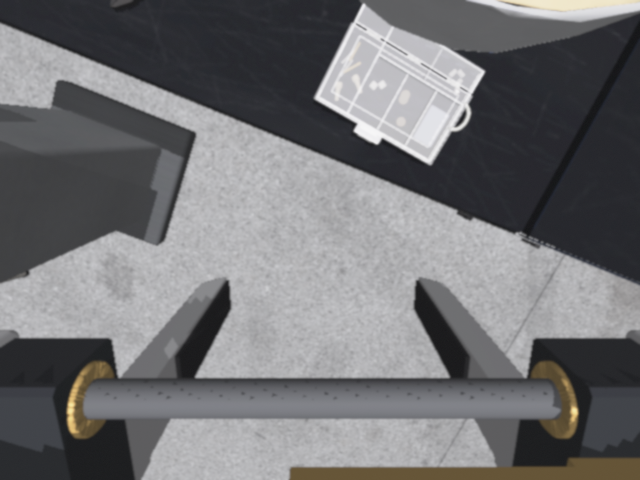

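```bash
python3 - <<'E'
from h import *
r.move_l([0.30,-0.25,0.28],vel=0.3)
r.move_to([0.59,-0.19,0.27],down(0.0))
r.hold(0.2)
im,cal=snap("wrist","w1")
for t in ["board_center","nest_corner","keeper_knob","keeper_hinge","nest"]:
    print(t,[(round(d["score"],2),[round(float(v),4) for v in d["at"]]) for d in models.mark_of(t,"wrist")][:3])
print(telemetry.current_t())
import pickle; pickle.dump((im,cal),open("w1.pkl","wb"))
E
```

```text
board_center [(0.68, [0.8053, -0.2709, 0.0031]), (0.66, [0.7786, -0.1426, 0.0046]), (0.62, [0.5621, -0.103, 0.0146])]
nest_corner [(0.62, [0.6451, -0.2026, 0.0083])]
keeper_knob [(0.96, [0.6486, -0.0452, 0.0547])]
keeper_hinge []
nest [(0.66, [0.5893, -0.1349, -0.004])]
4.1417
```

View pics/w1.png

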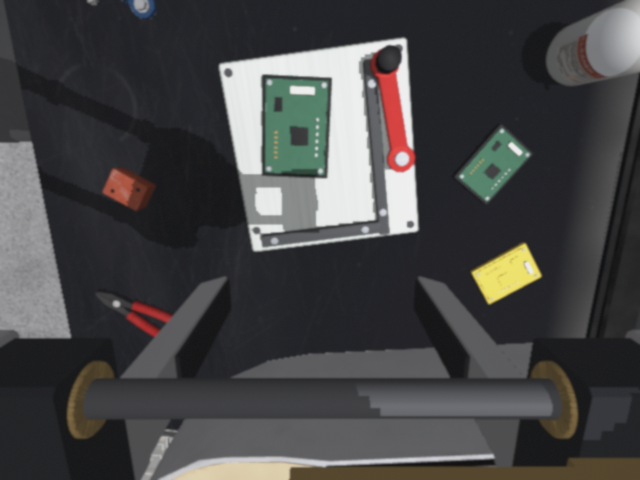

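The wrist view shows the nest, with deck corners at about (220,66), (406,38), (418,233) and (254,250). The green board is centred at (297,126), the knob at (388,58) and the pivot at (401,158). The small green board at (494,163) and the yellow one at (506,273) are look-alikes. Next I'll take a close crop and fit the geometry.

```bash
cat > fit.py <<'E'
from h import *
import pickle
from scipy.optimize import least_squares
def T2(p,P): # p=x,y,yaw
    c,s=np.cos(p[2]),np.sin(p[2]); P=np.atleast_2d(P); return np.c_[p[0]+c*P[:,0]-s*P[:,1],p[1]+s*P[:,0]+c*P[:,1]]
def edgefit(im,cal,segs,z,p0,half=6,it=4,mode="abs"):
    # segs: list of ((ax,ay),(bx,by)) local mm edges; find strongest gradient along image normal
    g=cv2.GaussianBlur(cv2.cvtColor(im,cv2.COLOR_RGB2GRAY),(0,0),1.0).astype(np.float32)
    p=np.array(p0,float)
    for k in range(it):
        obs=[]
        for a,b,sgn in segs:
            a=np.array(a)/1000;b=np.array(b)/1000
            n=np.array([(b-a)[1],-(b-a)[0]]);n/=np.linalg.norm(n)
            for t in np.linspace(0.06,0.94,40):
                L=a+(b-a)*t
                w=np.c_[T2(p,L),z]; w2=np.c_[T2(p,L+n*0.001),z]
                u=proj(cal,w)[0]; d=proj(cal,w2)[0]-u; d/=np.linalg.norm(d)
                s=np.arange(-half,half+.01,.25); q=(u+s[:,None]*d).astype(np.float32)
                v=cv2.remap(g,q[:,0].copy(),q[:,1].copy(),cv2.INTER_LINEAR).ravel()
                gr=np.gradient(v)*sgn
                i=gr.argmax()
                if gr[i]<1.5: continue
                obs.append((L,n,ray(cal,q[i],z)[0][:2]))
        Ls=np.array([o[0] for o in obs]);ns=np.array([o[1] for o in obs]);W=np.array([o[2] for o in obs])
        def f(p):
            c,s=np.cos(p[2]),np.sin(p[2]); N=np.c_[c*ns[:,0]-s*ns[:,1],s*ns[:,0]+c*ns[:,1]]
            return ((W-T2(p,Ls))*N).sum(1)*1000
        sol=least_squares(f,p,loss="soft_l1",f_scale=0.5); p=sol.x; half=max(3,half-1.5)
    rr=f(p); return p,len(obs),np.median(abs(rr))
DECK=[((-144,-20),(46,-20),-1),((46,-20),(46,180),-1),((46,180),(-144,180),-1),((-144,180),(-144,-20),-1)]
# n for ccw edge a->b is outward (right side); white inside -> dark outside => sgn -1 gradient
B=[((-35,-50),(35,-50)),((35,-50),(35,50)),((35,50),(-35,50)),((-35,50),(-35,-50))]
BOARD=[(a,b,1) for a,b in B]
def draw(im,cal,items,name,crop=None,sc=2):
    o=cv2.resize(im[:,:,::-1],None,fx=sc,fy=sc,interpolation=cv2.INTER_CUBIC)
    for p,segs,z,col in items:
        for s in segs:
            w=np.c_[T2(p,np.array(s[:2])/1000),[z,z]]
            u=(proj(cal,w)+.5)*sc-.5
            cv2.line(o,tuple(u[0].round().astype(int).tolist()),tuple(u[1].round().astype(int).tolist()),col,1)
    if crop: x0,y0,x1,y1=[v*sc for v in crop]; o=o[y0:y1,x0:x1]
    cv2.imwrite(f"pics/{name}.png",o)
E
python3 - <<'E'
from fit import *
im,cal=pickle.load(open("w1.pkl","rb"))
c=ray(cal,[[220,66],[406,38],[418,233],[254,250]],0.012); print(c.round(4))
yaw=np.arctan2(*(c[2]-c[3])[[1,0]]); print("yaw0",yaw)
# corner approx: deck corner(46,-20) at c[2]
p0=np.r_[0,0,yaw]; p0[:2]=c[2][:2]-T2(p0,[[.046,-.020]])[0]
n,k,e=edgefit(im,cal,DECK,0.012,p0); print("nest",n,k,e)
b=ray(cal,[[263,75],[331,78],[327,177],[262,176]],0.022); print(b.round(4), np.linalg.norm(b-np.roll(b,1,0),axis=1))
pb0=np.r_[b[:,:2].mean(0),np.arctan2(*(b[1]-b[0])[[1,0]])]
bb,k,e=edgefit(im,cal,BOARD,0.022,pb0); print("board",bb,k,e)
draw(im,cal,[(n,DECK,.012,(0,0,255)),(bb,BOARD,.022,(255,0,255)),(n,[((-130,0),(0,0)),((0,0),(0,163))],.026,(0,255,255)),(n,[((-70,0),(0,0)),((0,0),(0,100)),((-70,0),(-70,100)),((-70,100),(0,100))],.022,(255,255,0))],"c1",(190,20,450,270),3)
knob=ray(cal,[[388,57]],0.066)[0]; hin=T2(n,[[.027,.065]])[0]; print("knob",knob,"hinge",hin, "dist",np.linalg.norm(knob[:2]-hin), ray(cal,[[401,158]],.038))
d=knob[:2]-hin; print("keeper ang",np.arctan2(d[1],d[0])-n[2]-np.pi+1.745)
i=T2(n,[[0,0]])[0]; c_,s_=np.cos(-n[2]),np.sin(-n[2]); dd=bb[:2]-n[:2]; print("board in nest",c_*dd[0]-s_*dd[1],s_*dd[0]+c_*dd[1],bb[2]-n[2])
E
```

```text
[[ 0.487  -0.0452  0.012 ]
 [ 0.6723 -0.0201  0.012 ]
 [ 0.6973 -0.2185  0.012 ]
 [ 0.5116 -0.2382  0.012 ]]
yaw0 0.10556240457817628
nest [ 0.64982936 -0.20283894  0.1260187 ] 160 0.5254392293511188
[[ 0.5313 -0.0551  0.022 ]
 [ 0.5983 -0.0579  0.022 ]
 [ 0.5945 -0.1548  0.022 ]
 [ 0.5259 -0.1536  0.022 ]] [0.09868589 0.06707864 0.09693068 0.06859472]
board [ 0.56182507 -0.1050128  -0.04596896] 160 0.5616946730024694
knob [ 0.64664904 -0.04722791  0.066     ] hinge [ 0.66844571 -0.13496087] dist 0.09040004066330279 [[ 0.66831943 -0.13444989  0.038     ]]
keeper ang 0.29169799954034636
board in nest -0.07501110964964638 0.10811124792431888 -0.17198766886469075
```

View pics/c1.png

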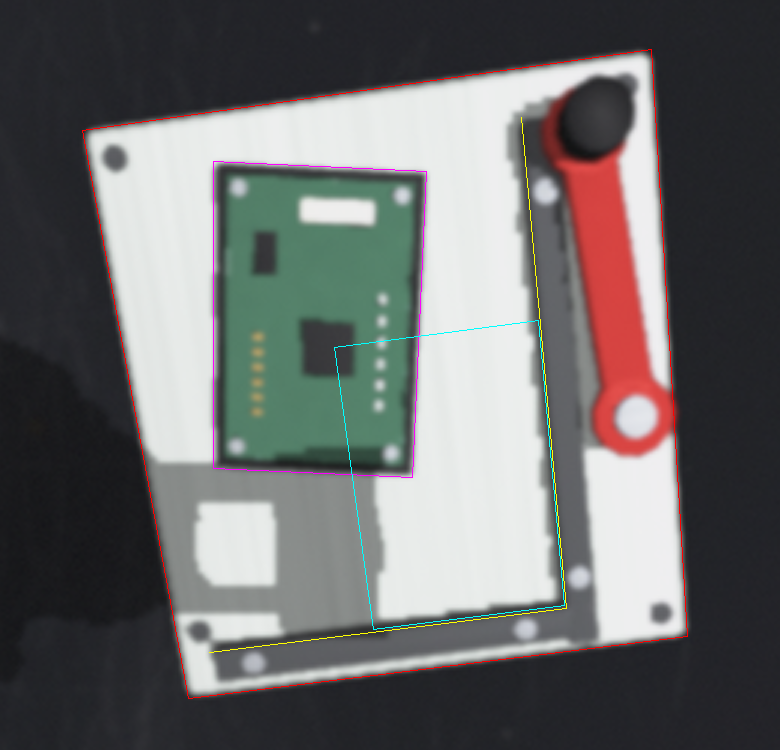

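The crop shows the chosen board: green, large, in a black carrier on the nest. The fits agree too: the knob-to-pivot distance comes out at 90.4 mm and the pivot lands within 1 mm of its expected place. Next I'll grip the board lightly and slide it square.

```bash
cat >> fit.py <<'E'
N=np.array([0.64983,-0.20284,0.12602]); BD=np.array([0.5618,-0.1050,-0.046])
def nw(x,y,z): return np.r_[T2(N,[[x/1000,y/1000]])[0],z]
E
python3 - <<'E'
from fit import *
gripper_to(0.090,5)
q=down(BD[2])
r.move_to([BD[0],BD[1],0.12],q)
print("touch",r.move_l([BD[0],BD[1],0.041],vel=0.08,guard=8),telemetry.current_ee_pos())
gripper_to(0.06,5); print("open",telemetry.current_opening(),telemetry.current_wrist_force())
qs=down(N[2])
print(r.move_l(nw(-58,100,0.041),rot=qs,vel=0.06,guard=15),telemetry.current_ee_pos(),telemetry.current_wrist_force())
print(r.move_l(nw(-56,48,0.041),vel=0.04,guard=6),telemetry.current_ee_pos(),telemetry.current_wrist_force(),nw(-56,50,.041))
print(telemetry.current_opening(),telemetry.current_t())
snap("wrist","w2");snap("scene","s2")
E
```

```text
touch False [ 0.5622643  -0.10514507  0.04149828]
open 0.0697688762729876 [0.24412103 0.07356929 2.56169152]
False [ 0.57875249 -0.11071662  0.04089539] [-3.32025475  0.66733851  3.51449963]
True [ 0.58782081 -0.16054825  0.04091986] [1.2904908  0.07509071 3.97554686] [ 0.58798975 -0.16027496  0.041     ]
0.07019643609902139 8.4667
```

View pics/w2.png

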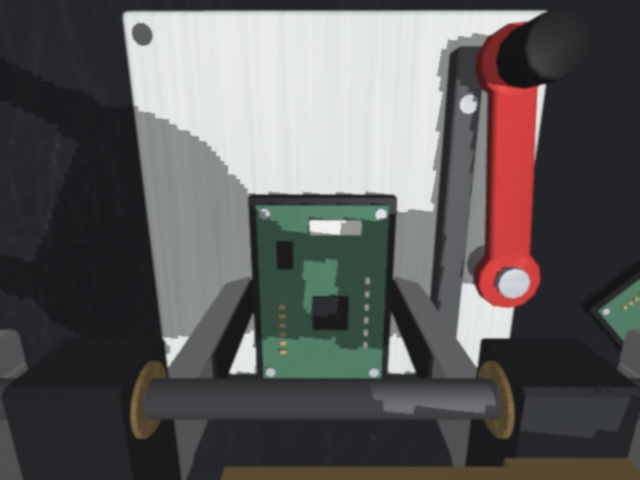

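View pics/s2.png

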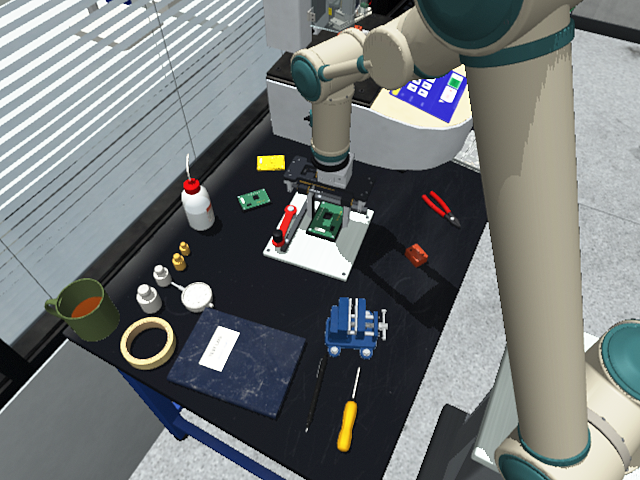

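The wrist view shows the board square in the jaws, spanning columns 250–395 with its left end at row 197. It stopped at nest y≈50 as expected. Next I'll release it and push +x with two spread fingertips, then -y, then +x again.

```bash
python3 - <<'E'
from fit import *
gripper_to(0.078,5)
p=telemetry.current_ee_pos()
r.move_l([p[0],p[1],0.11],vel=0.2)
qx=down(N[2]-np.pi/2)
r.move_to(nw(-110,50,0.11),qx); gripper_to(0.045,5)
print(r.move_l(nw(-110,50,0.041),vel=0.12,guard=8))
inv=lambda P:(np.array([[np.cos(N[2]),np.sin(N[2])],[-np.sin(N[2]),np.cos(N[2])]])@(P[:2]-N[:2])*1000).round(2)
f=lambda:(inv(telemetry.current_ee_pos()),telemetry.current_wrist_force().round(2),telemetry.current_t())
print(r.move_l(nw(-72,50,0.041),vel=0.03,guard=6),f())
r.hold(0.2); 
r.move_l(nw(-100,50,0.041),vel=0.1)
r.move_l(nw(-100,50,0.11),vel=0.2)
im,cal=snap("wrist","w3")
r.move_to(nw(-35,135,0.11),down(N[2])); gripper_to(0.02,5)
print(r.move_l(nw(-35,125,0.041),vel=0.12,guard=8))
print(r.move_l(nw(-35,102,0.041),vel=0.03,guard=6),f())
r.hold(0.2)
r.move_l(nw(-35,125,0.041),vel=0.1)
r.move_l(nw(-35,135,0.11),vel=0.2)
snap("wrist","w4"); print(f())
E
```

```text
False
True (array([-79.69,  50.39]), array([-0.34, -0.34, -0.05]), 13.1917)
False
True (array([-35.03, 110.18]), array([0.83, 0.64, 0.05]), 17.4083)
(array([-35.87, 135.14]), array([-0.1 , -0.48, -0.42]), 18.45)
```

View pics/w3.png

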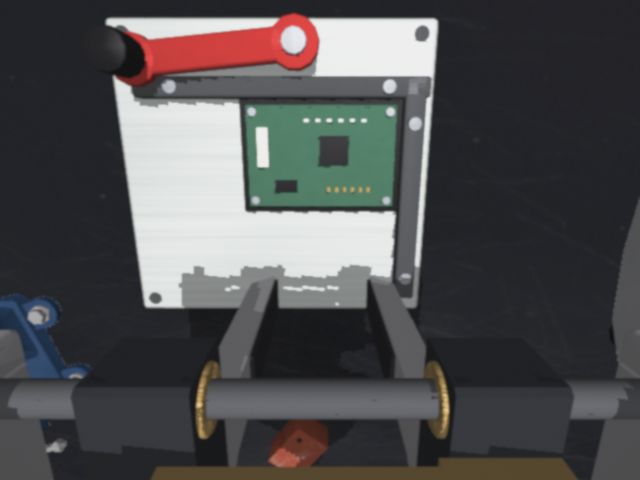

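View pics/w4.png

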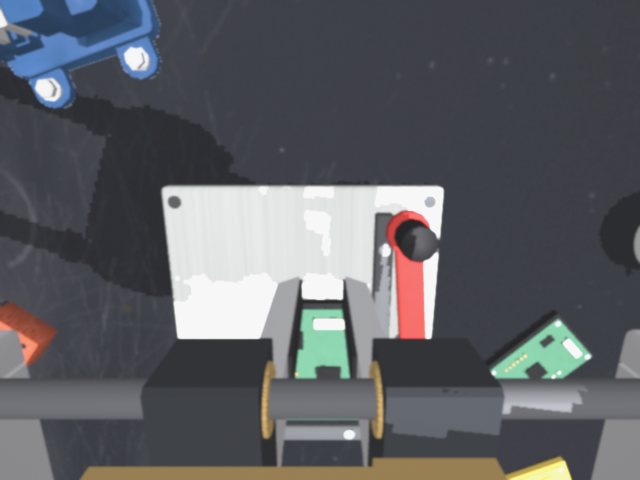

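Both stops came about 2 mm early. That fits fingers about 20 mm wide, but I'll check with a second, firmer +x push and a fresh picture.

```bash
cat >> fit.py <<'E'
inv=lambda P:(np.array([[np.cos(N[2]),np.sin(N[2])],[-np.sin(N[2]),np.cos(N[2])]])@(np.array(P)[:2]-N[:2])*1000).round(2)
f=lambda:(inv(telemetry.current_ee_pos()),telemetry.current_wrist_force().round(2),telemetry.current_t())
E
python3 - <<'E'
from fit import *
qx=down(N[2]-np.pi/2)
r.move_to(nw(-110,50,0.11),qx); gripper_to(0.045,5)
r.move_l(nw(-100,50,0.041),vel=0.12,guard=8)
print(r.move_l(nw(-70,50,0.041),vel=0.025,guard=10),f())
r.hold(0.2); print(f())
r.move_l(nw(-100,50,0.041),vel=0.1)
r.move_l(nw(-105,50,0.16),vel=0.2)
r.hold(.2)
im,cal=snap("wrist","w5"); pickle.dump((im,cal),open("w5.pkl","wb"))
n2,k,e=edgefit(im,cal,DECK[:3],0.012,N); print("nest",n2,k,e)
draw(im,cal,[(n2,DECK,.012,(0,0,255)),(n2,[((-130,0),(0,0)),((0,0),(0,163))],.026,(0,255,255)),(n2,[((-70,0),(0,0)),((-70,0),(-70,100)),((-70,100),(0,100))],.022,(255,255,0))],"c5",(90,60,450,290),2)
E
```

```text
True (array([-79.52,  50.23]), array([ 0.92, -0.15,  0.7 ]), 21.9)
(array([-80.03,  50.46]), array([0.51, 0.17, 0.3 ]), 22.1)
nest [ 0.64906412 -0.20277169  0.12479876] 115 0.7786246009954523
```

View pics/c5.png

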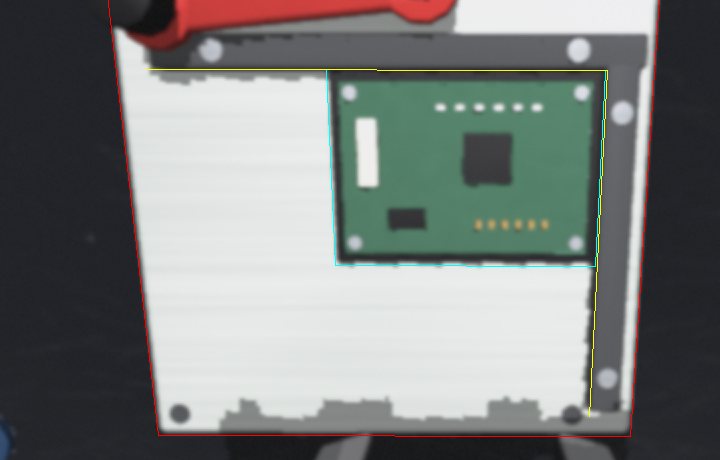

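The overlay shows the board at (335–600, 70–262) in the crop, against both fences, and the repeat push stopped at the same place with 10 N. Next I'll swing the keeper.

```bash
python3 - <<'E'
from fit import *
def pose(a,z):
    th=np.pi-1.745+a; return nw(27+90*np.cos(th),65+90*np.sin(th),z), down(N[2]+th+np.pi/2-np.pi)
a0=0.29
p,q=pose(a0,0.13); r.move_to(nw(-60,170,0.17),q); gripper_to(0.045,6); r.move_to(p,q)
p,q=pose(a0,0.069); print(r.move_l(p,vel=0.08,guard=6),f())
gripper_to(0.015,6); print("open",telemetry.current_opening(),f())
for a in np.arange(a0+0.12,1.70,0.12):
    p,q=pose(a,0.069); s=r.move_l(p,rot=q,vel=0.06,guard=12)
    if s: print("stopped",a,f()); break
print(a,f())
if not s:
    p,q=pose(1.745+0.06,0.069); print(r.move_l(p,rot=q,vel=0.03,guard=8),f())
r.hold(.2);print(telemetry.current_opening(),f())
snap("wrist","w6");snap("scene","s6")
E
```

```text
False (array([ 17.03, 154.24]), array([ 0.2 , -0.39,  0.65]), 26.325)
open 0.02123849033717689 (array([ 16.96, 154.43]), array([0.16, 0.99, 2.01]), 26.8167)
1.6100000000000005 (array([-61.49,  76.87]), array([-0.89,  0.64,  5.51]), 30.4833)
True (array([-61.98,  65.65]), array([-0.03,  1.05,  4.48]), 30.9667)
0.021650900172234058 (array([-62.02,  65.61]), array([0.14, 1.26, 2.64]), 31.1667)
```

View pics/w6.png

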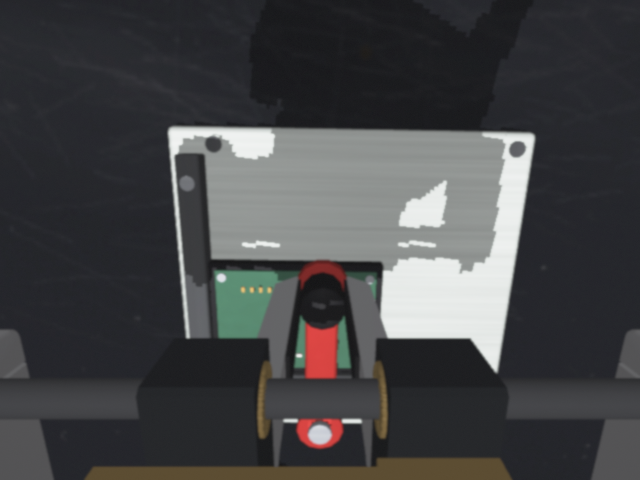

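The knob is gripped over the board and stopped at nest y=65.6, where home is 65. I'll push once more, harder, to confirm the stop, then release, rise and look.

```bash
python3 - <<'E'
from fit import *
p=nw(-63,56,0.069)
print(r.move_l(p,vel=0.03,guard=14),f())
r.hold(.2);print(f())
gripper_to(0.036,6)
e=telemetry.current_ee_pos()
r.move_l([e[0],e[1],0.13],vel=0.1)
r.move_to(nw(-125,40,0.24),down(N[2]-np.pi/2)); r.hold(.3)
im,cal=snap("wrist","w7"); pickle.dump((im,cal),open("w7.pkl","wb")); snap("scene","s7")
n2,k,e=edgefit(im,cal,DECK,0.012,N); print("nest",n2,k,e)
draw(im,cal,[(n2,DECK,.012,(0,0,255)),(n2,[((-130,0),(0,0)),((0,0),(0,163))],.026,(0,255,255)),(n2,[((-70,0),(0,0)),((-70,0),(-70,100)),((-70,100),(0,100))],.022,(255,255,0)),(n2,[((27,65),(-63,65))],.038,(255,0,0)),(n2,[((-52,65),(-74,65)),((-63,54),(-63,76))],.066,(0,255,0))],"c7",(130,60,450,270),2)
print(f())
for t in ["keeper_knob","dial_gauge","block_orange","side_cutters","board_center"]:
    print(t,[(round(d["score"],2),[round(float(v),4) for v in d["at"]]) for d in models.mark_of(t,"scene")][:3])
E
```

```text
False (array([-62.12,  60.37]), array([ 2.6 , 12.2 ,  5.02]), 31.7167)
(array([-62.1 ,  60.55]), array([ 3.53, 12.34,  3.4 ]), 31.9167)
nest [ 0.64997496 -0.2029714   0.12627079] 160 0.6185062957230831
(array([-124.99,   40.  ]), array([-0.18, -0.06, -0.17]), 36.0)
keeper_knob [(0.57, [0.5793, -0.1463, 0.0526])]
dial_gauge [(0.97, [0.7408, 0.136, -0.0001])]
block_orange [(0.56, [0.3813, -0.1658, -0.0])]
side_cutters [(0.86, [0.368, -0.3169, -0.001])]
board_center [(0.85, [0.8043, -0.2717, 0.0043]), (0.69, [0.611, -0.1547, 0.0183]), (0.69, [0.7772, -0.1486, 0.0056])]
```

View pics/c7.png

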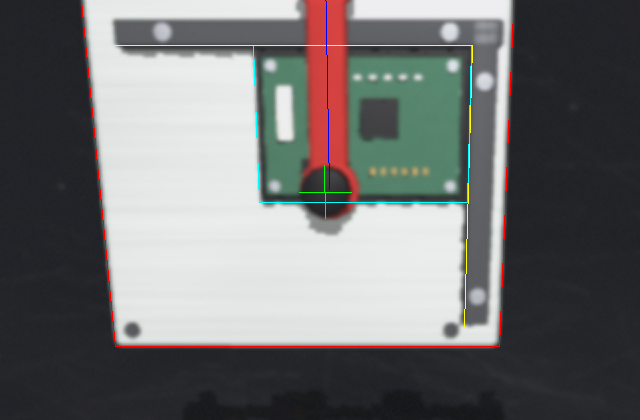

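View pics/s7.png

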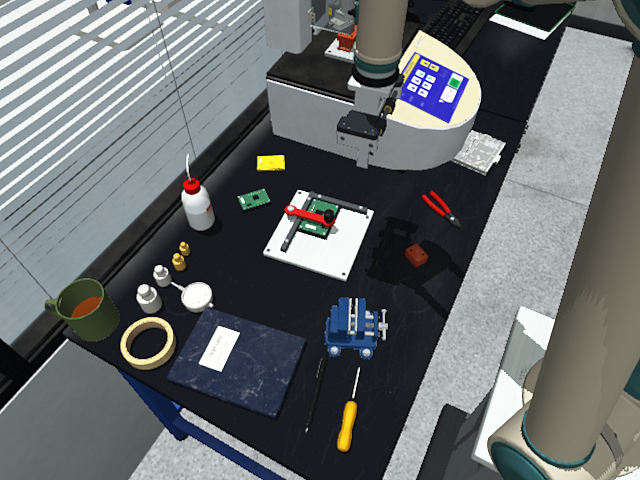

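```bash
python3 - <<'E'
import cv2
a=cv2.imread("pics/w7.png")[70:180,240:390]; cv2.imwrite("pics/z7.png",cv2.resize(a,None,fx=5,fy=5,interpolation=cv2.INTER_CUBIC))
E
```

```text
(no output)
```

View pics/z7.png

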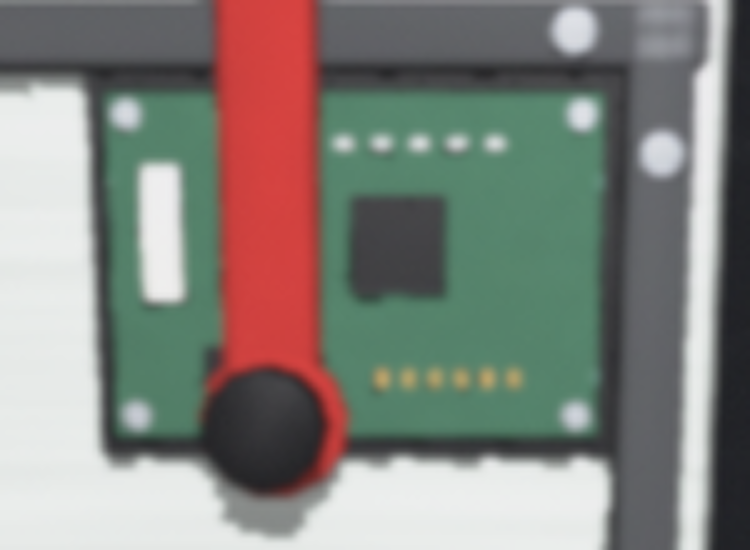

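The close-up shows no pale gap along the far fence (row about 75) or the right fence (column about 615). The keeper points along the nest's -x with its knob at (263,430) over the board, and the robot is clear of everything.

```bash
python3 -c "
from plant import r,telemetry
print(telemetry.current_t()); r.sign_off()"
```

```text
36.25
the job is handed in; nothing more can be done
```

The board is flush in the corner, the keeper is at its stop, and I handed the job in at 36 s of the allowed 72 s.

**What I did:**
- **Sliding:** I gripped the large green board lightly at deck level, squared it and slid it to the right fence without lifting it. I then released it and pushed it against the far fence with two spread fingertips. After that I pushed it towards the right fence, then the far fence again.
- **Keeper:** I gripped the black knob, swung it through its arc to the stop, released it and backed away upward.

**What the last checks showed:**
- **Board:** The close-up shows no gap at either fence, and two far-fence pushes (6 N and 10 N) stopped at the same spot. The fingers stopped about 2 mm earlier than calculated, in both directions. I put this down to the fingers being wider than the pads, but did not measure it. The board also looks 1–2 mm smaller in the pictures than its stated size.
- **Keeper:** The final push met about 12 N of resistance, and in the picture taken after release the arm lies along the nest's -x within about 1 mm. That push's 14 N limit was not reached. The gripper went about 5 mm past the knob's home position, which I take to be the knob slipping or flexing in the grip.
- **Other objects:** The gauge, orange block and side cutters read within about 5 mm of where they started, which is roughly the measuring error.

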